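# Set and lock the slicer gauge

### The arm

A 6-joint arm with a two-finger parallel gripper is mounted at the origin on the work surface. World frame = base frame: x ahead of the robot, y to its left, z up, the work surface at z = 0. Lengths are in m, angles in rad, forces in N, time in s.
With the tool pointing down it reaches from about 0.35 to 0.85 m from the base axis. Payload 8.1 kg.
Tool frame: the origin (TCP) lies between the finger pads; the fingertips stand 11 mm ahead of it and the grasp point (between the pads) lies 8 mm behind it (robot.tips_ahead is the distance from the TCP to the fingertips, in m); z points along the fingers, y is the line along which they close (so a half turn about z gives the same grasp; the last joint's range is limited). The gripper opens to 93 mm and grips with 3 to 60 N. Pads are 15 mm wide; open, the fingers measure 128 mm over their backs; the gripper's body (75 mm by 188 mm) begins 65 mm behind the grasp point.
Start: joints at [-1.305, 0.13, 1.488, -0, 1.523, -0.085], TCP at [0.206, -0.563, 0.23] pointing down, gripper open.
Joint ranges: [-2.96, 2.96], [-0.89, 2.26], [0.02, 2.5], [-1.34, 4.48], [0, 2.73], [-2.66, 2.66]. Speed limits (rad/s): [2.39, 2.39, 2.79, 3.14, 3.14, 3.14].

### API

Orientations are given as a rotation vector (axis times angle).
In Python, from plant import robot gives the robot as it stands. The module is installed in compiled form; this text tells all that it offers.
- The arm moves only by the tool move_arm, never from a script. Its argument "deltas" is one flat list of numbers, 7 for each row, row after row: the shift along the tool's x, y, z in m, then the turn, a rotation vector about the tool's x, y, z in rad, then the opening, from 0 (shut) to 1 (fully open). A call has 1 to 12 rows; each row is the pose to reach, as a shift and turn from the pose commanded when the call began, along the tool's axes at that moment; what a row does not reach only later rows make up. A row lasts 1/8 s, in which the tool goes at most 62.5 mm and 10.7 degrees, less where a joint would pass 70% of its speed; a pose out of reach is approached as far as the arm can. A call with a gripper value outside its range is refused whole. The fingers move at their own pace and stop on an object; "squeeze" is the grip in N (left out, the last holds). Time passes only in rows, so rows that repeat a pose let the fingers close. It gives the time, the measured TCP pose, the force, the opening and the grip force at its end, in the units of the state.
- robot.read_state(): the state, without advancing time (a new reading comes with each control period).
- robot.read_camera(name): name is "scene" or "top"; returns (picture, depth): 384x512x3 uint8, red, green, blue; 384x512 float32, m along the optical axis (not along the pixel's ray), 0 where there is no reading.
- robot.camera_model(name): a dict with "K" (3x3 intrinsics, pixels), "k1" (the pictures are not rectified: a ray, as slopes to the right and down, at radius r is drawn at 1 + k1 r^2 times it, then the intrinsics apply), "R" (3x3) and "t" (3): a world point X has camera coordinates R X + t. Camera axes: x right, y down, z forward; pixel columns grow to the right and rows downward; lengths in m; the calibration is good to about 2 mm. A picture is of the moment at which its call begins. camera_model takes no time and is no camera call.
- robot.close_job(): hands the job in; it is judged then, once.
Trained networks look in the newest picture that a camera, given by its name, has taken for a name from the list of things; names that differ only in an ending like _2 or _b are one class to them, and where a whole thing is asked for, a point or a joint stands for the part that bears it (a point fixed in the world has none). Each returns a list of dicts, best first, with "confidence" (0 to 1); they miss things now and then, are a little off and sometimes report something else, mostly with a low value. They report only what shows in the picture. A call takes as long as a camera call.
- robot.recognise(camera, label): "uv" ([column, row] in pixels, amid what is visible of it).
The state is a dict: "t": time; "q": joint angles; "dq": joint speeds; "joint_torque": joint torques, N m; "tool_pos": TCP position; "orientation": TCP orientation; "force": force on the tool from outside, world axes, zero at the start; "wrist_torque": the same for the moment, N m; "opening": finger opening in m; "gripper_force": force on a finger pad.
Only numpy, scipy, OpenCV 4.12 (cv2) and the standard library are available. Lean on these libraries where they do the work, as an engineer would, in place of code of your own. Each camera call takes 0.05 s, during which the arm holds its last target. There are 200 camera calls.

### The job

With your fingertips, push the slicer's gauge plate by its blue tab until it is fully home against the dark end stop, then run the red wing nut down clockwise (seen from above), stroke by stroke on its wings, until it is fully home and stops turning. Push the wings, do not pinch the nut or lean down on it, leave the gauge home, and leave the spare brass cap, the shaker and the tub where they are, without lifting them.

Things in the scene. Friction and masses are not known exactly. Their poses are not given: they have to be found in the camera images.
- slicer: Bench food slicer, fixed: aluminium base 230 mm (x) by 360 mm (y, from -200 to 160 mm), deck 70 mm above the table; at its left end (y 160 to 270 mm) a white motor housing 130 mm high. Origin on the table surface straight below the wing nut's axis; z up, x away from the robot, y to the left (yaw varies).
- gauge (a joint): Slide of the gauge plate along the slicer's +y, in m: 0 = home, against the end stop; negative = the gap left (starts 30 to 55 mm short). Stays where left; takes about 2.5 N. Plate 5 mm thick, top 75 mm above the table, with an upright blue tab 58 mm (x) by 6 mm at its right end, 75 to 109 mm above the table.
- tab (a point): Centre of the outer (-y, right-hand) face of the gauge's blue tab, 92 mm above the table: push here towards the slicer's +y. At home it lies 102 mm to the right (-y) of the nut's axis.
- endstop (a point): Centre of the right-hand (-y) face of the dark end stop block fixed on the slicer's deck, which is 70 mm wide (x), 20 mm thick (y), its top 96 mm above the table. The left edge of the gauge plate must meet this face.
- wingnut (a joint): Turn of the red wing nut, rad: 0 = fully home (hard stop), negative = still to turn (starts 0.8 to 1.3 turns short); grows clockwise from above. Upright axis. At 0 the wings lie along the slicer's y. Sinks 4 mm a turn. Stays where left; friction 0.05 N m.
- wing (a point): Point inside one of the nut's two flat wings, 36 mm from the axis, half-way up; the other is opposite (180 degrees). Each is 8 mm thick and 24 mm tall and reaches from the 20 mm hub to 40 mm from the axis; 84 to 108 mm above the table at home, up to 5 mm higher at the start.
- stud (a point): Point on the axis of the wing nut, fixed to the slicer, 95 mm above the table.
- keeper (a point): Rounded free end of a fixed steel keeper rod 8 mm thick, over the nut: on the slicer's x axis, 10 mm beyond the nut's axis, 122 mm above the table (its top 126 mm). It runs level along +x to a post at x = 66 mm. Fingers down among the wings cannot pass it, so the nut cannot be turned by going round and round: stroke on the -x side, lift, return; keep wide gripper parts off the rod.
- cap: Bystander: loose spare brass knurled cap, 30 mm across, 20 mm high, standing on the slicer's deck between the plate and the robot; origin at the centre of its underside.
- shaker: Bystander: loose amber spice jar with steel cap, 48 mm across, 105 mm high, on the table; origin at the centre of its underside.
- tub: Bystander: loose white round food tub, 84 mm across, 75 mm high, on the table; origin at the centre of its underside.

How it is judged:
On the way, in this order (a step that is already met when the one before it is completed fails the run):
1. the gauge plate is home against the end stop (value of joint gauge above -0.003 m), for 0.2 s.
2. the wing nut is fully home, with the gauge still home (value of joint wingnut above -0.2 rad and value of joint gauge above -0.004 m), for 0.2 s.
At the end, for the whole second after the job is handed in: The gauge plate is within 4 mm of its end stop, the wing nut is within 0.2 rad of its hard stop and still, and the cap, shaker and tub are within 20 mm of where they started (all of step 2 and velocity of joint wingnut between -0.05 and 0.05 rad/s and distance of each of cap, shaker, tub from where it was at the start of the episode below 0.02 m); the robot touches nothing.
It fails at once if the wing nut is pinched, or leaned on from above (over 8 N on both halves of a wing or of the hub at once) ((contact force between the fingers and wingnut_c0 above 8 N and contact force between the fingers and wingnut_c1 above 8 N) or (contact force between the fingers and wingnut_c2 above 8 N and contact force between the fingers and wingnut_c3 above 8 N) or (contact force between the fingers and wingnut_c4 above 8 N and contact force between the fingers and wingnut_c5 above 8 N)).
It fails at once if a bystander is lifted or shifted by more than 20 mm (distance of any of cap, shaker, tub from where it was at the start of the episode above 0.02 m).
It also fails if it takes over 64 s, if anything falls off the work surface, if the arm or the gripper's body presses on something with over 40 N, if the wrist force passes 120 N, or if a joint passes its speed limit or range.

## Working session

There is one attempt and no reset: what is moved stays moved. The work goes in short steps, Python scripts to look and compute and a tool call to move; the robot and the scene stay as the last step left them, time stands still between calls to the robot, and variables do not carry over. Pictures are saved under pics/ and viewed, at most 10 in all, crops included, and the job is handed in when it is done.

Besides the shell and the picture viewer there is one more tool, called after ">>>" by a JSON object that holds its "method" and its "body", one argument or row to a line. move_arm: Moves the arm, as the interface text tells. Its arguments: {"type":"object","properties":{"deltas":{"type":"array","items":{"type":"number"}},"squeeze":{"type":"number"}},"required":["deltas"]}

```bash
mkdir -p pics; cat > h.py <<'E'
import numpy as np, cv2
from plant import robot
from scipy.spatial.transform import Rotation as Rn
def cloud(name):
    im,d=robot.read_camera(name); m=robot.camera_model(name); K=np.array(m["K"]); 
    h,w=d.shape; u,v=np.meshgrid(np.arange(w,dtype=float),np.arange(h,dtype=float))
    p=cv2.undistortPoints(np.stack([u,v],-1).reshape(-1,1,2),K,np.array([m["k1"],0,0,0,0.])).reshape(h,w,2)
    X=np.dstack([p[...,0]*d,p[...,1]*d,d]); W=(X-np.array(m["t"]))@np.array(m["R"])
    W[d==0]=np.nan
    return im,W
E
python3 - <<'E'
from h import *
for n in("scene","top"):
    im,W=cloud(n); np.savez(n,im=im,W=W); cv2.imwrite(f"pics/{n}0.png",im[...,::-1])
    for l in["wing","wingnut","tab","endstop","stud","keeper","cap","shaker","tub","slicer"]:
        for r in robot.recognise(n,l)[:2]:
            c,q=np.round(r["uv"]).astype(int); print(n,l,r["uv"],round(r["confidence"],2),np.round(np.nanmedian(W[q-1:q+2,c-1:c+2].reshape(-1,3),0),3))
s=robot.read_state();print(s["t"],s["tool_pos"],Rn.from_rotvec(s["orientation"]).as_matrix().round(3))
E
```

```text
scene wing [333.8, 216.2] 0.74 [0.562 0.089 0.092]
scene wing [296.2, 191.7] 0.4 [ 0.555 -0.009  0.074]
scene wingnut [331.9, 210.7] 0.56 [0.568 0.088 0.105]
scene tab [294.7, 189.6] 0.75 [ 0.553 -0.014  0.074]
scene tab [399.3, 232.4] 0.34 [0.509 0.176 0.089]
scene stud [358.2, 282.3] 0.64 [0.618 0.19  0.069]
scene keeper [359.2, 282.4] 0.69 [0.617 0.191 0.069]
scene keeper [225.3, 160.3] 0.16 [ 0.6   -0.179  0.073]
scene cap [398.8, 230.1] 0.91 [0.505 0.174 0.089]
scene cap [362.9, 282.8] 0.26 [0.614 0.195 0.069]
scene shaker [225.7, 160.7] 0.75 [ 0.598 -0.179  0.07 ]
scene tub [273.2, 150.1] 0.72 [ 0.497 -0.145  0.073]
scene slicer [358.5, 279.8] 0.88 [0.616 0.188 0.069]
top wing [198.0, 215.5] 0.43 [0.558 0.087 0.114]
top wingnut [202.7, 212.8] 0.59 [0.565 0.076 0.113]
top tab [239.9, 221.9] 0.93 [ 0.549 -0.01   0.076]
top endstop [187.0, 209.8] 0.61 [0.577 0.118 0.072]
top stud [185.7, 208.9] 0.68 [0.579 0.12  0.073]
top keeper [189.4, 209.3] 0.73 [0.579 0.113 0.07 ]
top shaker [317.1, 207.0] 0.65 [ 0.583 -0.189  0.107]
top shaker [163.7, 239.7] 0.24 [0.503 0.167 0.092]
top tub [305.6, 256.4] 0.81 [ 0.47  -0.167  0.077]
top slicer [187.4, 211.9] 0.58 [0.572 0.118 0.073]
1.1 [ 0.2062107  -0.56344554  0.22964599] [[ 0.939  0.344  0.   ]
 [ 0.344 -0.939  0.   ]
 [ 0.    -0.    -1.   ]]
```

```bash
python3 - <<'E'
import cv2
a=cv2.imread("pics/scene0.png")[120:320,180:450];b=cv2.imread("pics/top0.png")[130:290,110:340]
cv2.imwrite("pics/a.png",cv2.resize(a,(780,578),interpolation=2));cv2.imwrite("pics/b.png",cv2.resize(b,(800,556),interpolation=2))
E
```

```text
(no output)
```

View pics/a.png

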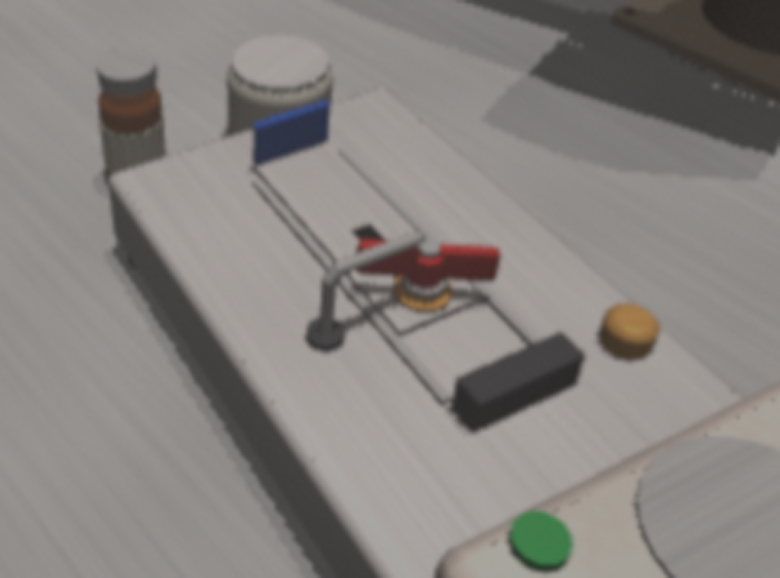

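View pics/b.png

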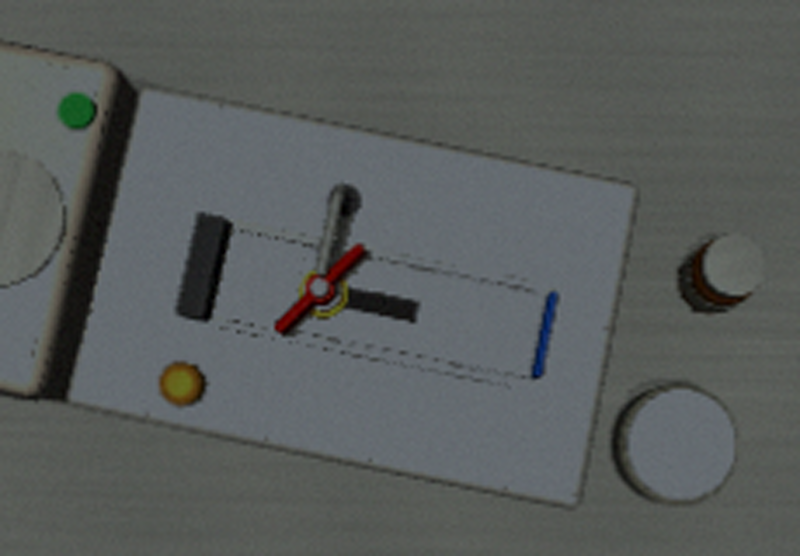

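The pictures show the red nut (top crop ≈(320,288)), the blue tab at the right (545,335), the end stop at (205,268), the keeper rod running up from the nut, the cap at (183,384), and the tub and shaker off the right end. The slicer is yawed about -11°.

```bash
cat > fit.py <<'E'
from h import *
def pix2w(name,uv,z):
    m=robot.camera_model(name);K=np.array(m["K"]);R=np.array(m["R"]);t=np.array(m["t"])
    p=cv2.undistortPoints(np.array(uv,float).reshape(-1,1,2),K,np.array([m["k1"],0,0,0,0.])).reshape(-1,2)
    d=np.c_[p,np.ones(len(p))]@R; c=-R.T@t
    return c+d*((z-c[2])/d[:,2])[:,None]
def rect(name,mask,z):
    n,l,st,_=cv2.connectedComponentsWithStats(mask.astype(np.uint8),connectivity=8)
    k=1+np.argmax(st[1:,4]); v,u=np.nonzero(l==k)
    P=pix2w(name,np.c_[u,v],z)[:,:2]; c,s,a=cv2.minAreaRect((P*1000).astype(np.float32))
    C=np.cov(P.T);w,V=np.linalg.eigh(C)
    return P.mean(0),np.array(c)/1000,np.round(s,1),np.degrees(np.arctan2(V[1,1],V[0,1])),len(P)
E
python3 - <<'E'
from fit import *
f=np.load("top.npz");im=f["im"].astype(int);W=f["W"];r,g,b=im[...,0],im[...,1],im[...,2]
roi=np.zeros(r.shape,bool);roi[180:270,150:300]=1
print("red",rect("top",roi&(r>g+50)&(r>b+50),.111))
print("blue",rect("top",roi&(b>r+40),.109))
print("dark",rect("top",roi&(r+g+b<230)&(W[...,2]>.085),.096))
print("deckz",np.nanmedian(W[150:280,175:270,2]))
h=W[...,2];x=(h>.06)&(h<.08);x[:, :145]=0;print("deck",rect("top",x,.07))
x=(r>g+30)&(g>b+25)&roi;x[:,170:]=0;x[:225]=0
print("cap",rect("top",x,.09))
E
```

```text
red (array([0.55446393, 0.09138659]), array([0.55494904, 0.09035815]), array([16.4, 45.3]), np.float64(132.60595464590256), 54)
blue (array([ 0.53847001, -0.07009387]), array([ 0.53865985, -0.07010995]), array([ 5.9, 54.9]), np.float64(168.58976578110287), 64)
dark (array([0.58187257, 0.16070041]), array([0.58213782, 0.1605278 ]), array([22.5, 70.5]), np.float64(169.39377240132364), 285)
deckz 0.07132979626246497
deck (array([0.56715406, 0.04683139]), array([0.56825793, 0.06021512]), array([363.5, 231.3]), np.float64(72.99835780844228), 12729)Traceback (most recent call last):
  File "<stdin>", line 10, in <module>
  File "fit.py", line 9, in rect
    k=1+np.argmax(st[1:,4]); v,u=np.nonzero(l==k)
        ~~~~~~~~~^^^^^^^^^^
    return _wrapfunc(a, 'argmax', axis=axis, out=out, **kwds)
    return bound(*args, **kwds)
ValueError: attempt to get argmax of an empty sequence
```

```bash
python3 - <<'E'
from fit import *
f=np.load("top.npz");im=f["im"].astype(int);W=f["W"];r,g,b=im[...,0],im[...,1],im[...,2]
roi=np.zeros(r.shape,bool);roi[190:235,180:225]=1
v,u=np.nonzero(roi&(r>g+35)&(r>b+35))
P=pix2w("top",np.c_[u,v],.112)[:,:2]
print(len(P),P.mean(0),cv2.minAreaRect((P*1000).astype(np.float32)))
a=np.radians(-11);R=np.array([[np.cos(a),-np.sin(a)],[np.sin(a),np.cos(a)]])
# nut centre candidates from the symmetric wing extents along the wing
c=np.array(cv2.minAreaRect((P*1000).astype(np.float32))[0])/1000
for n,p in dict(tab=(.5387,-.0701),stop=(.582,.1606),deck=(.568,.060),tub=(.47,-.167),shaker=(.583,-.189),cap=(.503,.167)).items(): print(n,((np.array(p)-c)@R).round(4))
V,U=np.nonzero(W[...,2]>.104)
Q=W[V,U];k=np.linalg.norm(Q[:,:2]-c,axis=1)<.1
L=(Q[k,:2]-c)@R
print("highpts zmax",np.nanpercentile(Q[k,2],[50,95]))
E
```

```text
106 [0.5674275  0.07859817] ((566.64111328125, 79.01399230957031), (16.401714324951172, 77.8038330078125), 46.241058349609375)
tab [ 0.001  -0.1517]
stop [-0.0005  0.083 ]
deck [ 0.005  -0.0184]
tub [-0.0479 -0.2599]
shaker [ 0.0672 -0.26  ]
cap [-0.0793  0.0742]
highpts zmax [0.11494901 0.12852605]
```

```bash
cat > rel.py <<'E'
from h import *
A=np.radians(-11);C=np.array([.5666,.079]);RS=np.array([[np.cos(A),-np.sin(A)],[np.sin(A),np.cos(A)]])
def show(targets):
    """targets: (x,y,z_tcp,yaw deg of tool y) in the slicer frame -> rows in tool axes"""
    s=robot.read_state();p=s["tool_pos"];M=Rn.from_rotvec(s["orientation"]).as_matrix()
    loc=(np.array(p[:2])-C)@RS; y0=np.degrees(np.arctan2(M[1,1],M[0,1]))+11
    print("now t%.2f"%s["t"],loc.round(4),round(p[2],4),"yaw",round(y0,1),"F",(np.array(s["force"])[:2]@RS).round(1),round(s["force"][2],1),"q6",round(s["q"][5],2),"op",round(s["opening"],3))
    for x,y,z,yaw in targets:
        w=np.r_[C+RS@np.array([x,y]),z]-p
        Z=Rn.from_euler("z",yaw-11,degrees=True).as_matrix(); e=Z[:,0]
        T=np.c_[np.cross(e,[0,0,-1]),e,[0,0,-1]]
        print(",".join(f"{q:.3f}" for q in np.r_[M.T@w,Rn.from_matrix(M.T@T).as_rotvec()])+",0,")
E
python3 - <<'E'
from rel import *
show([(0,-.187,.23,0),(0,-.187,.098,0),(0,-.170,.098,0),(0,-.112,.098,0)])
E
```

```text
now t1.10 [-0.2312 -0.6994] 0.2296 yaw -58.9 F [-0.7 -0.1] 0.3 q6 -0.09 op 0.093
0.463,-0.319,-0.000,0.000,-0.000,-1.028,0,
0.463,-0.319,0.132,0.000,-0.000,-1.028,0,
0.471,-0.334,0.132,0.000,-0.000,-1.028,0,
0.501,-0.384,0.132,0.000,-0.000,-1.028,0,
```

>>> {"method": "move_arm", "body": {
  "deltas": [0.463,-0.319,0,0,0,-1.028,0,0.463,-0.319,0,0,0,-1.028,0,0.463,-0.319,0,0,0,-1.028,0,0.463,-0.319,0,0,0,-1.028,0,0.463,-0.319,0,0,0,-1.028,0,0.463,-0.319,0,0,0,-1.028,0,0.463,-0.319,0,0,0,-1.028,0,0.463,-0.319,0,0,0,-1.028,0,0.463,-0.319,0,0,0,-1.028,0,0.463,-0.319,0,0,0,-1.028,0,0.463,-0.319,0,0,0,-1.028,0,0.463,-0.319,0,0,0,-1.028,0],
  "squeeze": 10
}}

```text
t: 2.6
tool_pos: [0.5308, -0.106, 0.2297]
orientation: [2.426, 1.996, -0.001]
force: [0.6, -0.4, -0.3]
opening: 0.0009
gripper_force: 0.0
```

```bash
python3 - <<'E'
from rel import *
show([(0,-.187,.15,0),(0,-.187,.098,0),(0,-.170,.098,0),(0,-.112,.098,0)])
E
```

```text
now t2.60 [ 0.0002 -0.1885] 0.2297 yaw -0.1 F [ 0.6 -0.3] -0.3 q6 -0.1 op 0.001
0.002,-0.000,0.080,-0.000,0.000,-0.002,0,
0.002,-0.000,0.132,-0.000,0.000,-0.002,0,
0.019,-0.000,0.132,-0.000,0.000,-0.002,0,
0.077,-0.000,0.132,-0.000,0.000,-0.002,0,
```

>>> {"method": "move_arm", "body": {
  "deltas": [0,0,0.05,0,0,0,0,0,0,0.1,0,0,0,0,0,0,0.132,0,0,0,0,0,0,0.132,0,0,0,0,0.012,0,0.132,0,0,0,0,0.02,0,0.132,0,0,0,0,0.028,0,0.132,0,0,0,0,0.036,0,0.132,0,0,0,0,0.044,0,0.132,0,0,0,0,0.052,0,0.132,0,0,0,0,0.06,0,0.132,0,0,0,0,0.066,0,0.132,0,0,0,0]
}}

```text
t: 4.1
tool_pos: [0.544, -0.0394, 0.0975]
orientation: [-2.424, -1.998, 0.0]
force: [0.8, -2.3, 1.7]
opening: 0.0003
gripper_force: 1.4
```

```bash
python3 - <<'E'
from rel import *
show([])
E
```

```text
now t4.10 [ 0.0004 -0.1206] 0.0975 yaw 0.0 F [ 1.2 -2.1] 1.7 q6 0.03 op 0.0
```

>>> {"method": "move_arm", "body": {
  "deltas": [0.004,0,0,0,0,0,0,0.007,0,0,0,0,0,0,0.009,0,0,0,0,0,0,0.011,0,0,0,0,0,0,0.012,0,0,0,0,0,0,0.012,0,0,0,0,0,0]
}}

```text
t: 4.85
tool_pos: [0.5459, -0.0297, 0.0976]
orientation: [2.424, 1.997, -0.004]
force: [-2.6, -9.1, 2.6]
opening: 0.0004
gripper_force: 4.7
```

```bash
python3 - <<'E'
from rel import *
show([])
E
```

```text
now t4.85 [ 0.0004 -0.1107] 0.0976 yaw -0.0 F [-0.8 -9.5] 2.6 q6 0.05 op 0.0
```

>>> {"method": "move_arm", "body": {
  "deltas": [0.002,0,0,0,0,0,0,0.003,0,0,0,0,0,0,0.003,0,0,0,0,0,0]
}}

```text
t: 5.22
tool_pos: [0.5459, -0.0295, 0.0976]
orientation: [2.423, 1.994, -0.009]
force: [-6.1, -21.9, 4.2]
opening: 0.0004
gripper_force: 11.3
```

```bash
python3 - <<'E'
from rel import *
show([(0,-.125,.098,0),(0,-.125,.17,0)])
E
```

```text
now t5.22 [ 0.0003 -0.1105] 0.0976 yaw -0.1 F [ -1.9 -22.6] 4.2 q6 0.05 op 0.0
-0.015,-0.000,-0.000,-0.001,0.007,-0.001,0,
-0.015,-0.000,-0.072,-0.001,0.007,-0.001,0,
```

>>> {"method": "move_arm", "body": {
  "deltas": [-0.015,0,0,0,0,0,0,-0.02,0,0,0,0,0,0,-0.02,0,-0.05,0,0,0,0,-0.02,0,-0.085,0,0,0,0,-0.02,0,-0.085,0,0,0,0]
}}

```text
t: 5.85
tool_pos: [0.5453, -0.0448, 0.1864]
orientation: [2.421, 1.996, 0.008]
force: [0.5, 0.0, -0.4]
opening: 0.0003
gripper_force: 0.0
```

```bash
python3 - <<'E'
from rel import *
show([(-.0426,-.0086,.18,55),(-.0426,-.0086,.101,55)])
im,W=cloud("top");f=im.astype(int);cv2.imwrite("pics/c.png",cv2.resize(im[130:290,110:340,::-1],(800,556),interpolation=2))
E
```

```text
now t5.85 [ 0.0027 -0.1256] 0.1864 yaw 0.0 F [0.5 0.1] -0.4 q6 0.02 op 0.0
0.117,-0.045,0.006,0.006,0.002,-0.960,0,
0.117,-0.046,0.085,0.006,0.002,-0.960,0,
```

View pics/c.png

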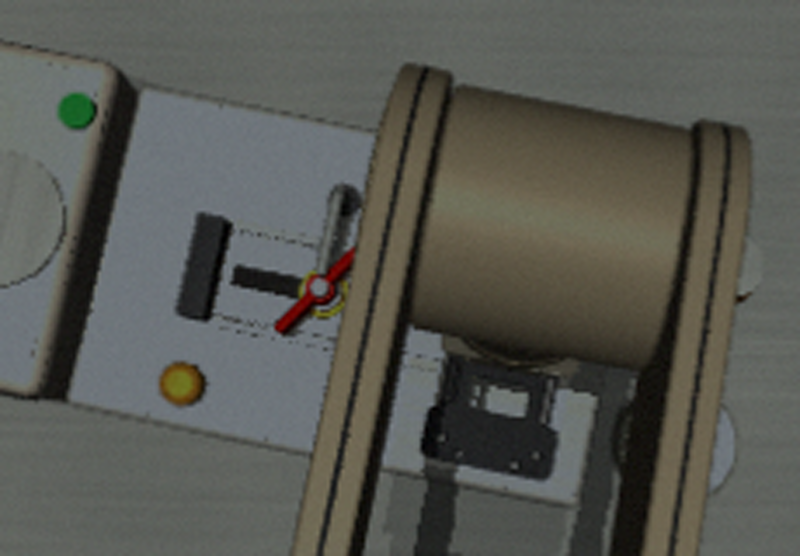

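The plate has slid to the end stop: its slot is now left of the nut at ≈(265,278). The nut's wings have not moved, from (280,328) to (355,253).

>>> {"method": "move_arm", "body": {
  "deltas": [0.025,-0.01,0,0,0,-0.18,0,0.05,-0.02,0,0,0,-0.36,0,0.075,-0.03,0,0,0,-0.54,0,0.1,-0.04,0,0,0,-0.72,0,0.117,-0.045,0,0,0,-0.9,0,0.117,-0.045,0,0,0,-0.96,0,0.117,-0.045,0,0,0,-0.96,0,0.117,-0.045,0.03,0,0,-0.96,0,0.117,-0.045,0.06,0,0,-0.96,0,0.117,-0.045,0.085,0,0,-0.96,0,0.117,-0.045,0.085,0,0,-0.96,0]
}}

```text
t: 7.28
tool_pos: [0.5186, 0.0783, 0.0945]
orientation: [-1.228, -2.886, 0.004]
force: [-0.5, -0.0, 0.1]
opening: 0.0007
gripper_force: 0.0
```

```bash
cat >> rel.py <<'E'
def stroke(angles,r=.030,off=.0215,z=.101):
    t=np.radians(angles)
    return [(r*np.cos(a)-off*np.sin(a)*1.0,r*np.sin(a)+off*np.cos(a),z,np.degrees(a)-90) for a in t]
E
python3 - <<'E'
from rel import *
show(stroke([145,137,129,121,113,105,97,89,81,73,65,60]))
E
```

```text
now t7.28 [-0.047  -0.0099] 0.0945 yaw 54.9 F [-0.4 -0.1] 0.1 q6 -0.71 op 0.001
-0.003,0.014,-0.007,-0.005,-0.004,-0.002,0,
-0.000,0.018,-0.007,-0.005,-0.004,0.138,0,
0.002,0.023,-0.007,-0.005,-0.004,0.277,0,
0.003,0.028,-0.007,-0.005,-0.003,0.417,0,
0.004,0.033,-0.007,-0.006,-0.003,0.557,0,
0.004,0.038,-0.007,-0.006,-0.002,0.696,0,
0.003,0.043,-0.007,-0.006,-0.002,0.836,0,
0.002,0.048,-0.007,-0.006,-0.002,0.976,0,
-0.000,0.053,-0.007,-0.006,-0.001,1.115,0,
-0.003,0.057,-0.007,-0.007,-0.001,1.255,0,
-0.006,0.061,-0.007,-0.007,-0.000,1.394,0,
-0.009,0.063,-0.007,-0.007,-0.000,1.482,0,
```

>>> {"method": "move_arm", "body": {
  "deltas": [-0.003,0.007,-0.007,0,0,0,0,-0.003,0.014,-0.007,0,0,0,0,0,0.018,-0.007,0,0,0.138,0,0.002,0.023,-0.007,0,0,0.277,0,0.003,0.028,-0.007,0,0,0.417,0,0.004,0.033,-0.007,0,0,0.557,0,0.004,0.038,-0.007,0,0,0.696,0,0.003,0.043,-0.007,0,0,0.836,0,0.002,0.048,-0.007,0,0,0.976,0,0,0.053,-0.007,0,0,1.115,0,-0.003,0.057,-0.007,0,0,1.255,0,-0.003,0.057,-0.007,0,0,1.255,0]
}}

```text
t: 8.78
tool_pos: [0.5653, 0.1164, 0.1056]
orientation: [2.69, 1.621, 0.002]
force: [-0.6, 0.9, 0.4]
opening: 0.0006
gripper_force: 0.0
```

```bash
python3 - <<'E'
from rel import *
show(stroke([73,66,60]))
im,W=cloud("scene");cv2.imwrite("pics/d.png",cv2.resize(im[120:320,180:450,::-1],(780,578),interpolation=2))
E
```

```text
now t8.78 [-0.0085  0.0365] 0.1056 yaw -16.9 F [-0.8  0.7] 0.4 q6 0.6 op 0.001
-0.002,-0.003,0.005,0.001,-0.001,0.003,0,
-0.000,0.001,0.005,0.001,-0.001,0.125,0,
0.002,0.005,0.005,0.001,-0.001,0.229,0,
```

View pics/d.png

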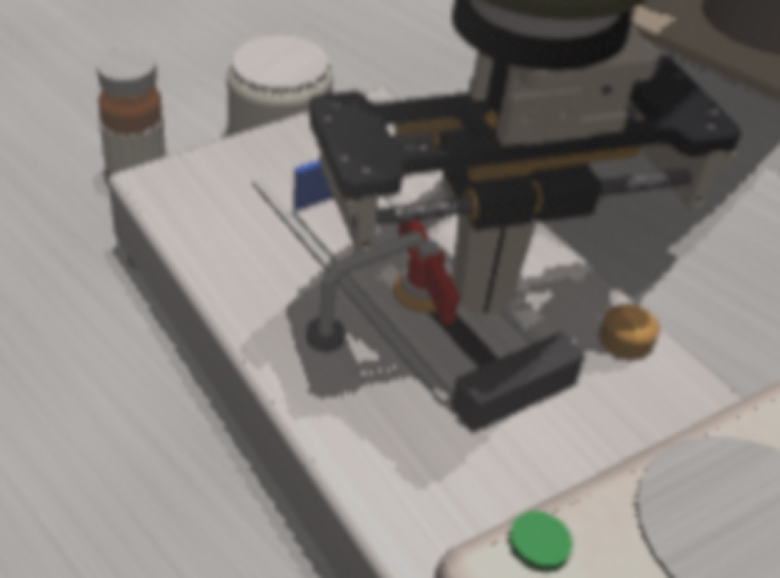

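The wing now points at the end stop at ≈(440,285), past 75° in slicer terms, and the other items haven't moved.

```bash
python3 - <<'E'
from rel import *
show(stroke([66,58])+stroke([58],off=.031)+stroke([58],off=.031,z=.18)+[(-.02,.01,.18,30),(-.02,-.01,.18,60)])
E
```

```text
now t8.82 [-0.0086  0.0364] 0.1055 yaw -16.7 F [-0.5 -0.5] 1.1 q6 0.6 op 0.0
0.000,0.001,0.005,0.001,-0.001,0.127,0,
0.002,0.006,0.005,0.001,-0.001,0.267,0,
0.005,-0.003,0.005,0.001,-0.001,0.267,0,
0.005,-0.003,-0.074,0.001,-0.001,0.267,0,
-0.028,-0.003,-0.075,0.002,-0.000,-0.816,0,
-0.048,0.003,-0.075,0.002,0.000,-1.339,0,
```

>>> {"method": "move_arm", "body": {
  "deltas": [0,0.001,0.002,0,0,0.127,0,0.002,0.006,0.002,0,0,0.267,0,0.002,0.006,0.002,0,0,0.267,0,0.005,-0.003,0.002,0,0,0.267,0,0.005,-0.003,-0.035,0,0,0.267,0,0.005,-0.003,-0.075,0,0,0.267,0,0,-0.003,-0.075,0,0,0.1,0,-0.01,-0.003,-0.075,0,0,-0.08,0,-0.02,-0.003,-0.075,0,0,-0.26,0,-0.03,-0.003,-0.075,0,0,-0.44,0,-0.04,-0.002,-0.075,0,0,-0.62,0,-0.04,-0.002,-0.075,0,0,-0.8,0]
}}

```text
t: 10.32
tool_pos: [0.5432, 0.0814, 0.1798]
orientation: [1.837, 2.548, -0.0]
force: [0.1, -0.1, 0.5]
opening: 0.0004
gripper_force: 0.0
```

```bash
python3 - <<'E'
from rel import *
x,y,_,_=stroke([251])[0]
show([(x,y,.18,148),(x,y,.101,148)])
E
```

```text
now t10.32 [-0.0234 -0.0022] 0.1798 yaw 29.4 F [ 0.1 -0.1] 0.5 q6 -0.27 op 0.0
-0.046,0.013,-0.000,-0.000,0.000,-2.069,0,
-0.046,0.013,0.079,-0.000,0.000,-2.069,0,
```

>>> {"method": "move_arm", "body": {
  "deltas": [-0.01,0.002,0,0,0,-0.18,0,-0.015,0.004,0,0,0,-0.36,0,-0.02,0.006,0,0,0,-0.54,0,-0.025,0.008,0,0,0,-0.72,0,-0.03,0.01,0,0,0,-0.9,0,-0.035,0.012,0,0,0,-1.08,0,-0.04,0.013,0,0,0,-1.26,0,-0.046,0.013,0,0,0,-1.44,0,-0.046,0.013,0,0,0,-1.62,0,-0.046,0.013,0,0,0,-1.8,0,-0.046,0.013,0,0,0,-1.98,0,-0.046,0.013,0,0,0,-2.069,0]
}}

```text
t: 11.82
tool_pos: [0.5699, 0.0422, 0.1798]
orientation: [-1.251, 2.882, -0.0]
force: [0.4, -0.6, -0.1]
opening: 0.001
gripper_force: 0.0
```

```bash
python3 - <<'E'
from rel import *
x,y,_,_=stroke([251])[0]
show([(x,y,.18,148),(x,y,.101,148)]+[])
im,W=cloud("scene");cv2.imwrite("pics/e.png",cv2.resize(im[140:300,230:430,::-1],(720,576),interpolation=2))
f=im.astype(int);m=(f[...,0]>f[...,1]+40)&(f[...,0]>f[...,2]+40);m[:180]=0;m[250:]=0;m[:,:280]=0;m[:,380:]=0
P=W[m];P=P[np.isfinite(P).all(1)];L=(P[:,:2]-C)@RS
k=(P[:,2]>.08)&(np.hypot(*L.T)<.06);print(k.sum(),L[k].min(0),L[k].max(0),np.median(L[k&(L[:,1]>.015)],0),np.median(L[k&(L[:,1]<-.015)],0))
E
```

```text
now t11.82 [ 0.0103 -0.0355] 0.1798 yaw 147.9 F [ 0.5 -0.5] -0.1 q6 -2.41 op 0.001
-0.000,-0.000,-0.000,-0.000,0.000,-0.001,0,
-0.000,-0.000,0.079,-0.000,0.000,-0.001,0,
123 [-0.01196619 -0.02859072] [0.02109285 0.03613851] [0.01591821 0.02639942] [-0.00800633 -0.021978  ]
```

View pics/e.png

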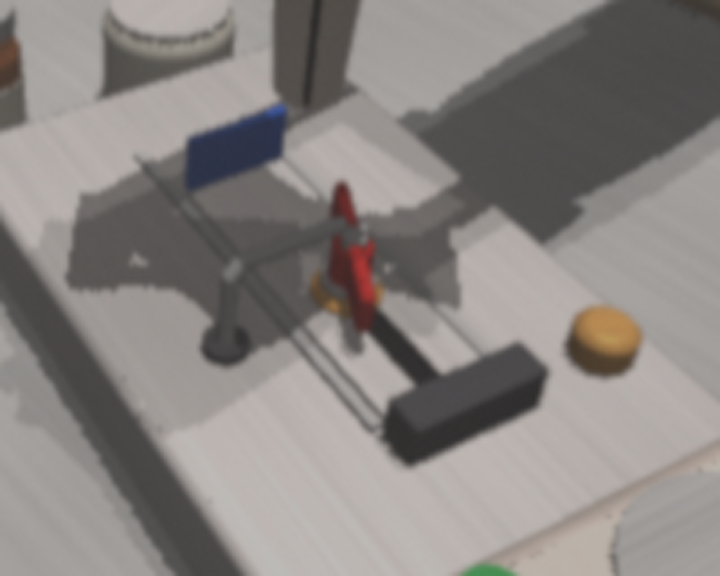

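The nut's near wing points towards the end stop, right-down at ≈(365,300) in the crop, and the far wing is at ≈(342,195). The latter is in the expected place, about 239°, and the path down is clear.

```bash
python3 - <<'E'
from rel import *
T=[]
for a in [251,243,236,228,220,212,204,196,188]:
    x,y,z,w=stroke([a],z=.1)[0]; T.append((x,y,z,min(w,148)))
show(T)
E
```

```text
now t11.88 [ 0.0103 -0.0355] 0.1798 yaw 148.1 F [0.4 0.5] -0.9 q6 -2.41 op 0.0
-0.000,-0.000,0.080,-0.000,0.000,0.002,0,
0.003,0.004,0.080,-0.000,0.000,0.002,0,
0.006,0.007,0.080,-0.000,0.000,0.037,0,
0.009,0.012,0.080,-0.000,0.000,0.176,0,
0.011,0.016,0.080,-0.000,0.000,0.316,0,
0.012,0.021,0.080,-0.000,0.000,0.456,0,
0.012,0.027,0.080,-0.000,0.000,0.595,0,
0.012,0.032,0.080,-0.000,0.000,0.735,0,
0.011,0.037,0.080,-0.000,0.000,0.875,0,
```

>>> {"method": "move_arm", "body": {
  "deltas": [0,0,0.04,0,0,0,0,0,0,0.078,0,0,0,0,0,0,0.078,0,0,0,0,0.003,0.004,0.078,0,0,0,0,0.006,0.007,0.078,0,0,0.037,0,0.009,0.012,0.078,0,0,0.176,0,0.011,0.016,0.078,0,0,0.316,0,0.012,0.021,0.078,0,0,0.456,0,0.012,0.027,0.078,0,0,0.595,0,0.012,0.032,0.078,0,0,0.735,0,0.011,0.037,0.078,0,0,0.875,0]
}}

```text
t: 13.25
tool_pos: [0.5366, 0.0591, 0.1035]
orientation: [0.11, 3.137, -0.001]
force: [-0.2, -1.2, -0.5]
opening: 0.0006
gripper_force: 0.8
```

```bash
python3 - <<'E'
from rel import *
show(stroke(list(range(180,60,-11))+[59],z=.1))
E
```

```text
now t13.25 [-0.0256 -0.0253] 0.1035 yaw 97.0 F [-0.  -1.2] -0.5 q6 -1.49 op 0.001
0.004,0.004,0.004,-0.000,0.003,0.122,0,
0.007,0.011,0.003,0.000,0.003,0.314,0,
0.008,0.018,0.003,0.000,0.003,0.506,0,
0.008,0.025,0.003,0.001,0.003,0.698,0,
0.007,0.032,0.003,0.001,0.003,0.890,0,
0.005,0.038,0.003,0.001,0.003,1.082,0,
0.001,0.044,0.003,0.001,0.003,1.274,0,
-0.004,0.050,0.004,0.002,0.002,1.466,0,
-0.010,0.054,0.004,0.002,0.002,1.658,0,
-0.016,0.057,0.004,0.002,0.002,1.850,0,
-0.023,0.058,0.004,0.003,0.002,2.042,0,
-0.030,0.059,0.004,0.003,0.002,2.234,0,
```

>>> {"method": "move_arm", "body": {
  "deltas": [0.004,0.004,0.002,0,0,0.122,0,0.007,0.011,0.002,0,0,0.307,0,0.008,0.018,0.002,0,0,0.49,0,0.008,0.025,0.002,0,0,0.68,0,0.007,0.032,0.002,0,0,0.87,0,0.005,0.038,0.002,0,0,1.06,0,0.001,0.044,0.002,0,0,1.25,0,-0.004,0.05,0.002,0,0,1.44,0,-0.01,0.054,0.002,0,0,1.63,0,-0.016,0.057,0.002,0,0,1.81,0,-0.023,0.058,0.002,0,0,2,0,-0.027,0.058,0.002,0,0,2.14,0]
}}

```text
t: 14.75
tool_pos: [0.5673, 0.1161, 0.1013]
orientation: [2.807, 1.41, 0.003]
force: [-1.5, 2.9, -0.2]
opening: 0.0007
gripper_force: 0.8
```

```bash
python3 - <<'E'
from rel import *
show(stroke([64,59],z=.1)+stroke([59],off=.031,z=.1)+[(-.02,.01,.18,30),(-.02,-.01,.18,60)])
E
```

```text
now t14.75 [-0.0064  0.0365] 0.1013 yaw -25.7 F [-2.   2.5] -0.2 q6 0.75 op 0.001
-0.000,0.000,0.001,0.001,-0.002,0.006,0,
0.002,0.003,0.001,0.001,-0.002,0.093,0,
0.003,-0.006,0.001,0.001,-0.002,0.093,0,
-0.030,-0.001,-0.079,0.002,-0.001,-0.971,0,
-0.048,0.008,-0.079,0.002,-0.001,-1.495,0,
```

>>> {"method": "move_arm", "body": {
  "deltas": [0.002,0.003,0,0,0,0.093,0,0.002,0.003,0,0,0,0.093,0,0.003,-0.006,0,0,0,0.093,0,0.003,-0.006,-0.04,0,0,0.093,0,0.003,-0.006,-0.079,0,0,0.093,0,-0.005,-0.005,-0.079,0,0,-0.08,0,-0.012,-0.004,-0.079,0,0,-0.26,0,-0.02,-0.003,-0.079,0,0,-0.44,0,-0.025,-0.002,-0.079,0,0,-0.62,0,-0.03,-0.001,-0.079,0,0,-0.8,0,-0.036,0,-0.079,0,0,-0.98,0,-0.036,0,-0.079,0,0,-1.16,0]
}}

```text
t: 16.25
tool_pos: [0.5447, 0.0864, 0.179]
orientation: [1.556, 2.729, 0.0]
force: [0.2, 0.5, -0.6]
opening: 0.0006
gripper_force: 0.0
```

```bash
python3 - <<'E'
from rel import *
x,y,_,_=stroke([251])[0]
show([(x,y,.18,148)])
E
```

```text
now t16.25 [-0.0229  0.0031] 0.179 yaw 41.6 F [0.1 0.5] -0.6 q6 -0.47 op 0.001
-0.051,-0.001,-0.001,-0.000,0.000,-1.857,0,
```

>>> {"method": "move_arm", "body": {
  "deltas": [-0.01,0,0,0,0,-0.18,0,-0.015,0,0,0,0,-0.36,0,-0.02,0,0,0,0,-0.54,0,-0.025,0,0,0,0,-0.72,0,-0.03,0,0,0,0,-0.9,0,-0.035,0,0,0,0,-1.08,0,-0.04,-0.001,0,0,0,-1.26,0,-0.051,-0.001,0,0,0,-1.44,0,-0.051,-0.001,0,0,0,-1.62,0,-0.051,-0.001,0,0,0,-1.8,0,-0.051,-0.001,0,0,0,-1.857,0,-0.051,-0.001,0,0,0,-1.857,0]
}}

```text
t: 17.75
tool_pos: [0.5697, 0.0421, 0.179]
orientation: [-1.243, 2.885, -0.0]
force: [-0.4, 0.4, 0.1]
opening: 0.0002
gripper_force: 0.0
```

```bash
python3 - <<'E'
from rel import *
im,W=cloud("scene");cv2.imwrite("pics/f.png",cv2.resize(im[140:300,230:430,::-1],(720,576),interpolation=2))
T=[]
for a in [251,243,236,228,220,212,204,196,188]:
    x,y,z,w=stroke([a],z=.098)[0]; T.append((x,y,z,min(w,148)))
show(T)
E
```

```text
now t17.80 [ 0.0102 -0.0356] 0.1789 yaw 147.6 F [0.3 0.1] 0.2 q6 -2.4 op 0.001
-0.000,-0.000,0.081,-0.000,0.000,-0.008,0,
0.003,0.003,0.081,-0.000,0.000,-0.008,0,
0.006,0.007,0.081,-0.000,0.000,0.027,0,
0.009,0.011,0.081,-0.000,0.000,0.167,0,
0.011,0.016,0.081,-0.000,0.000,0.307,0,
0.012,0.021,0.081,-0.000,0.000,0.446,0,
0.012,0.026,0.081,-0.000,0.000,0.586,0,
0.012,0.032,0.081,-0.000,0.000,0.725,0,
0.011,0.037,0.081,-0.000,0.000,0.865,0,
```

View pics/f.png

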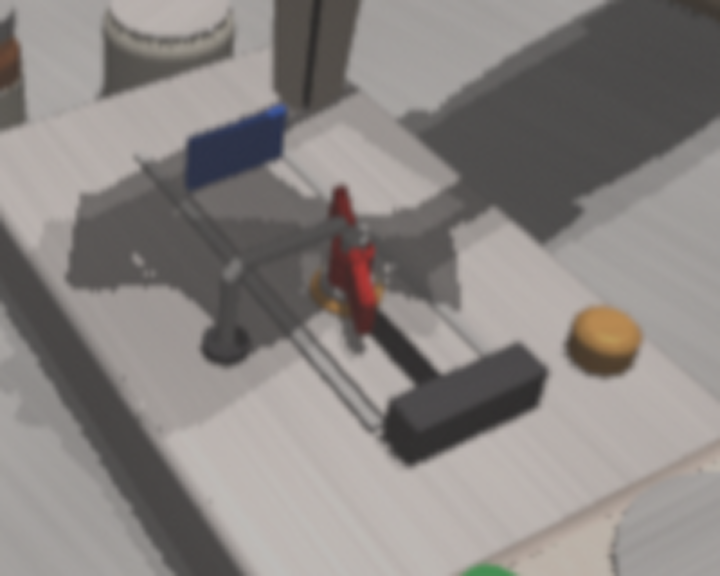

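The nut is at the same angle as after stroke 1, with its wings at (342,200) and (365,310). It sits slightly lower, so it gained half a turn. The last stroke starts now.

>>> {"method": "move_arm", "body": {
  "deltas": [0,0,0.04,0,0,0,0,0,0,0.08,0,0,0,0,0,0,0.08,0,0,0,0,0.003,0.003,0.08,0,0,0,0,0.006,0.007,0.08,0,0,0.027,0,0.009,0.011,0.08,0,0,0.167,0,0.011,0.016,0.08,0,0,0.307,0,0.012,0.021,0.08,0,0,0.446,0,0.012,0.026,0.08,0,0,0.586,0,0.012,0.032,0.08,0,0,0.725,0,0.011,0.037,0.08,0,0,0.865,0]
}}

```text
t: 19.18
tool_pos: [0.5364, 0.0591, 0.1006]
orientation: [0.091, 3.137, -0.001]
force: [-0.1, -1.5, -0.6]
opening: 0.0001
gripper_force: 0.7
```

```bash
python3 - <<'E'
from rel import *
show(stroke([180,170,160,150,140,130,121,113,106,101,101],z=.098))
E
```

```text
now t19.18 [-0.0259 -0.0253] 0.1006 yaw 97.7 F [ 0.2 -1.4] -0.6 q6 -1.5 op 0.0
0.004,0.004,0.003,-0.000,0.003,0.134,0,
0.006,0.010,0.003,0.000,0.003,0.309,0,
0.008,0.016,0.003,0.000,0.003,0.483,0,
0.008,0.023,0.003,0.001,0.003,0.658,0,
0.007,0.029,0.003,0.001,0.003,0.832,0,
0.005,0.035,0.003,0.001,0.003,1.007,0,
0.003,0.041,0.003,0.002,0.003,1.164,0,
-0.000,0.045,0.003,0.002,0.003,1.304,0,
-0.003,0.048,0.003,0.002,0.003,1.426,0,
-0.006,0.050,0.003,0.002,0.003,1.513,0,
-0.006,0.050,0.003,0.002,0.003,1.513,0,
```

>>> {"method": "move_arm", "body": {
  "deltas": [0.004,0.004,0.001,0,0,0.134,0,0.006,0.01,0.001,0,0,0.309,0,0.008,0.016,0.001,0,0,0.483,0,0.008,0.023,0.001,0,0,0.658,0,0.007,0.029,0.001,0,0,0.832,0,0.005,0.035,0.001,0,0,1.007,0,0.003,0.041,0.001,0,0,1.164,0,0,0.045,0.001,0,0,1.304,0,-0.003,0.048,0.001,0,0,1.426,0,-0.006,0.05,0.001,0,0,1.513,0,-0.006,0.05,0.001,0,0,1.513,0]
}}

```text
t: 20.55
tool_pos: [0.5447, 0.1093, 0.0991]
orientation: [2.214, 2.227, 0.002]
force: [-1.3, 0.8, 0.3]
opening: 0.0004
gripper_force: 0.3
```

```bash
python3 - <<'E'
from rel import *
show(stroke([98,95,92,90],z=.098))
E
```

```text
now t20.55 [-0.0272  0.0255] 0.0991 yaw 11.3 F [-1.4  0.5] 0.3 q6 0.1 op 0.0
0.001,0.002,0.001,0.002,-0.000,0.058,0,
0.002,0.004,0.001,0.002,-0.000,0.111,0,
0.003,0.005,0.001,0.002,-0.001,0.163,0,
0.003,0.007,0.001,0.002,-0.001,0.198,0,
```

>>> {"method": "move_arm", "body": {
  "deltas": [0.001,0.002,0,0,0,0.058,0,0.002,0.004,0,0,0,0.111,0,0.002,0.004,0,0,0,0.111,0]
}}

```text
t: 20.92
tool_pos: [0.5485, 0.111, 0.0986]
orientation: [2.333, 2.103, 0.002]
force: [-0.6, 0.2, 0.7]
opening: 0.0006
gripper_force: 0.4
```

```bash
python3 - <<'E'
from rel import *
show(stroke([92,90,88],z=.098))
E
```

```text
now t20.93 [-0.0238  0.028 ] 0.0986 yaw 5.1 F [-0.6  0.1] 0.7 q6 0.21 op 0.001
0.001,0.001,0.001,0.001,-0.000,0.054,0,
0.002,0.003,0.001,0.001,-0.000,0.089,0,
0.002,0.004,0.001,0.001,-0.000,0.124,0,
```

>>> {"method": "move_arm", "body": {
  "deltas": [0.001,0.001,0,0,0,0.054,0,0.001,0.002,0,0,0,0.07,0,0.001,0.002,0,0,0,0.07,0]
}}

```text
t: 21.3
tool_pos: [0.5504, 0.1116, 0.0979]
orientation: [2.405, 2.021, 0.0]
force: [-1.6, 0.4, 1.2]
opening: 0.0004
gripper_force: 0.5
```

```bash
python3 - <<'E'
from rel import *
show(stroke([90,88,86],z=.098))
E
```

```text
now t21.30 [-0.0221  0.0289] 0.0979 yaw 1.1 F [-1.7  0.1] 1.2 q6 0.28 op 0.0
0.001,0.001,-0.000,0.000,-0.000,0.019,0,
0.002,0.002,-0.000,0.000,-0.000,0.053,0,
0.002,0.003,-0.000,0.000,-0.000,0.088,0,
```

>>> {"method": "move_arm", "body": {
  "deltas": [0,0.001,0,0,0,0.019,0,0,0.001,0,0,0,0.019,0]
}}

```text
t: 21.55
tool_pos: [0.5513, 0.1115, 0.0976]
orientation: [-2.426, -1.996, 0.0]
force: [-0.7, 0.8, 0.2]
opening: 0.0005
gripper_force: 0.6
```

```bash
python3 - <<'E'
from rel import *
show([])
E
```

```text
now t21.55 [-0.0213  0.029 ] 0.0976 yaw -0.1 F [-0.8  0.6] 0.2 q6 0.3 op 0.0
```

>>> {"method": "move_arm", "body": {
  "deltas": [0,0.001,0,0,0,0,0,0,0.001,0,0,0,0,0]
}}

```text
t: 21.8
tool_pos: [0.5523, 0.1114, 0.0976]
orientation: [-2.426, -1.996, -0.0]
force: [-1.4, 0.5, 0.8]
opening: 0.0007
gripper_force: 0.6
```

```bash
python3 - <<'E'
from rel import *
show([])
E
```

```text
now t21.80 [-0.0202  0.0291] 0.0976 yaw -0.1 F [-1.5  0.2] 0.8 q6 0.3 op 0.001
```

Still turning at about 1.5 N, so I'll continue in 1 mm steps until the force rises.

>>> {"method": "move_arm", "body": {
  "deltas": [0,0.001,0,0,0,0.02,0,0,0.001,0,0,0,0.02,0]
}}

```text
t: 22.05
tool_pos: [0.5532, 0.1112, 0.0975]
orientation: [-2.446, -1.971, 0.0]
force: [-1.1, 0.7, -0.3]
opening: 0.0002
gripper_force: 0.6
```

>>> {"method": "move_arm", "body": {
  "deltas": [0,0.001,0,0,0,0.02,0,0,0.001,0,0,0,0.02,0]
}}

```text
t: 22.3
tool_pos: [0.5542, 0.1109, 0.0976]
orientation: [-2.466, -1.946, 0.0]
force: [-1.1, 1.5, 0.2]
opening: 0.0008
gripper_force: 0.6
```

>>> {"method": "move_arm", "body": {
  "deltas": [0,0.001,0,0,0,0,0,0,0.001,0,0,0,0,0]
}}

```text
t: 22.55
tool_pos: [0.5548, 0.1108, 0.0975]
orientation: [-2.465, -1.947, 0.001]
force: [-4.1, 2.7, 0.3]
opening: 0.0003
gripper_force: 1.9
```

>>> {"method": "move_arm", "body": {
  "deltas": [0,0.001,0,0,0,0,0,0,0.001,0,0,0,0,0]
}}

```text
t: 22.8
tool_pos: [0.5553, 0.1108, 0.0974]
orientation: [-2.464, -1.946, 0.002]
force: [-6.8, 2.3, 2.2]
opening: 0.0006
gripper_force: 3.5
```

```bash
python3 - <<'E'
from rel import *
show([])
im,W=cloud("scene");cv2.imwrite("pics/g.png",cv2.resize(im[140:300,230:430,::-1],(720,576),interpolation=2))
E
```

```text
now t22.80 [-0.0172  0.029 ] 0.0974 yaw -2.4 F [-7.1  1. ] 2.2 q6 0.34 op 0.001
```

View pics/g.png

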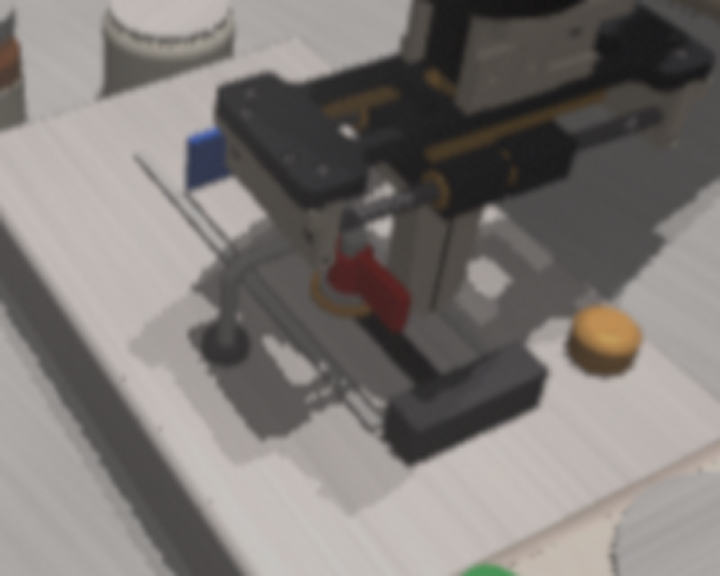

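The wing lies along the slicer's y, pointing straight at the end stop at ≈(385,295), and the force has climbed to 7 N with no travel. That is the hard stop, so I'll back off and lift.

>>> {"method": "move_arm", "body": {
  "deltas": [0,-0.006,0,0,0,0,0,0,-0.014,0,0,0,0,0,0,-0.014,0,0,0,0,0,0,-0.014,-0.04,0,0,0,0,0,-0.014,-0.09,0,0,0,0,0,-0.06,-0.12,0,0,0,0,0,-0.11,-0.12,0,0,0,0,0,-0.15,-0.12,0,0,0,0,0,-0.15,-0.12,0,0,0,0,0,-0.15,-0.12,0,0,0,0]
}}

```text
t: 24.1
tool_pos: [0.4109, 0.1452, 0.2181]
orientation: [2.465, 1.947, 0.002]
force: [-0.4, 0.1, 0.4]
opening: 0.0006
gripper_force: 0.0
```

```bash
python3 - <<'E'
from fit import *
im,W=cloud("top");cv2.imwrite("pics/i.png",cv2.resize(im[130:290,110:340,::-1],(800,556),interpolation=2))
f=im.astype(int);r,g,b=f[...,0],f[...,1],f[...,2]
roi=np.zeros(r.shape,bool);roi[190:235,180:225]=1
v,u=np.nonzero(roi&(r>g+35)&(r>b+35));P=pix2w("top",np.c_[u,v],.108)[:,:2]
w,V=np.linalg.eigh(np.cov(P.T));print(len(P),P.mean(0),"slicer-frame angle",np.degrees(np.arctan2(V[1,1],V[0,1]))+11)
roi[180:270,150:300]=1
print("blue",rect("top",roi&(b>r+40),.109)); print("dark",rect("top",roi&(r+g+b<230)&(W[...,2]>.085),.096))
E
```

```text
110 [0.56617867 0.07882723] slicer-frame angle 90.3572499413646
blue (array([ 0.54910771, -0.01774329]), array([ 0.54855499, -0.01772798]), array([ 5. , 56.6]), np.float64(169.49444430144638), 56)
dark (array([0.47878708, 0.16423338]), array([0.47902423, 0.1576279 ]), array([85.3, 82. ]), np.float64(166.70342307646402), 929)
```

View pics/i.png

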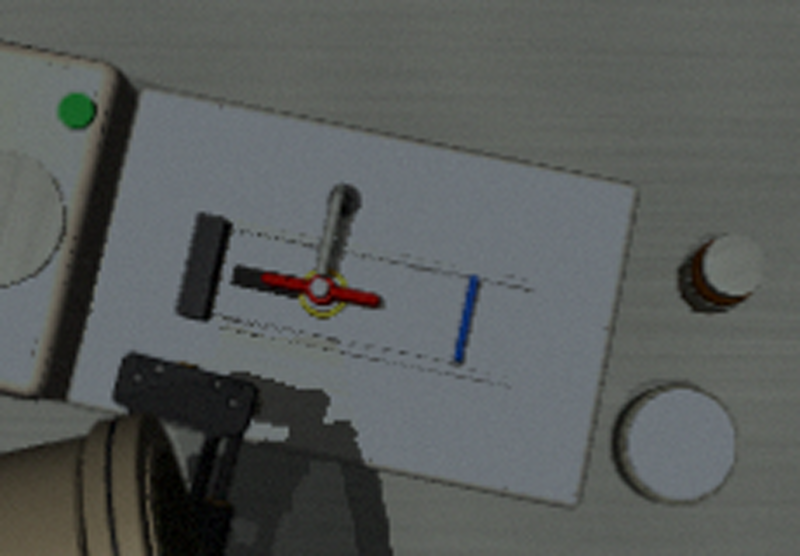

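The wings at (265–380, 280–300) measure 90.4° in the slicer frame. The tab is at (467,320), 98–99 mm from the axis, which is home, and the shaker and tub haven't moved. I'm handing the job in.

```bash
python3 -c "
from plant import robot
print(robot.close_job())"
```

```text
the job is handed in; nothing more can be done
None
```

The gauge plate is home against the end stop and the wing nut is run down to its hard stop (wings measured at 90.4° to the slicer's x, home being 90°). The job was handed in at about 24 s; no verdict came back, and the gripper hid the cap in the last picture.

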